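# Power up the repaired computer

## Task

Power up the repaired computer: on the mains supply, push the popped-out yellow breaker button fully in, then press the raised, white-barred half of the black rocker down until the switch is fully on; last, press the green button on the computer's ledge right down, keep it down for about a second, and let it come back up. Do not press the red cut-off or the white reset button, and do not pick up or shift anything lying about.

Things in the scene. Friction and masses are not known exactly. Their poses are not given: they have to be found in the camera images.
- supply: beige steel mains supply box, 180 mm (x) x 240 mm (y) x 85 mm tall, fixed to the bench; origin: centre of its underside; its x axis points away from the robot at yaw 0. Three round fittings stand in a row along its robot-side edge (50 mm from its centre, 65 mm apart): the yellow breaker, the red cut-off and a fixed black ribbed fuse cap (22 mm tall), in any order. The rocker is in the far half.
- breaker_top (a point): centre of the flat top of the yellow breaker button (round, 26 mm across, axis vertical) on the supply. Tripped it stands 20 mm above the supply's top, fully in 10 mm. Moves with the button.
- breaker (a joint): travel of the yellow breaker in m: about 0 = popped out (tripped), 0.010 = fully in. It slides straight down against about 3 N of friction and stays where it is left.
- rocker_pivot (a point): pivot line of the black rocker switch (48 mm long along the supply's x, 26 mm wide, in a steel frame), fixed to the supply, 6 mm above its top and level with the rocker's face at the middle; axes as the supply's. The rocker's face is a shallow V: off, the half on the -x side (24 mm long, white bar across it) slopes up, its end 8 mm above the pivot, and the +x half lies level; on, the -x half lies level with the pivot and the +x half slopes up.
- rocker (a joint): angle of the rocker in rad: about 0 = off, 0.35 = fully on. Pushing the raised, white-barred half straight down (about 16 mm from the pivot, on its -x side) with about 3 N turns it on; it stays where it is left.
- start_top (a point): centre of the flat top of the green start button (round, 26 mm across, black collar 42 mm across) on the computer's ledge; released it stands 22 mm above the ledge. Moves with the button.
- start (a joint): travel of the green start button in m: 0 = released, 0.006 = fully down. Springs back; fully down takes about 4.5 N.
- chassis: opened beige computer, fixed to the bench: a ledge 80 mm (x) x 380 mm (y), 100 mm tall on the robot's side, an open tub of circuit board and parts behind it, 230 mm long and 100 mm tall. Origin: under the centre of the ledge. The green and the white button stand on the ledge, 50 mm either side of its centre, either way round.
- cutoff_top (a point): centre of the top of the red cut-off button (26 mm across, 22 mm above the supply's top); not to be pressed
- cutoff (a joint): travel of the red cut-off button in m, 0 = released, 0.006 = down; springs back
- reset_key_top (a point): centre of the top of the white reset button (26 mm across, 22 mm above the ledge); not to be pressed
- reset_key (a joint): travel of the white reset button in m, 0 = released, 0.006 = down; springs back
- capacitor: loose blue cylinder, 28 mm across, 42 mm tall, standing on the computer's ledge; origin: centre of its underside
- connector: loose grey plug with a metal nose, 50 x 52 x 16 mm, lying on top of the supply; origin: centre of its underside
- screwdriver: loose screwdriver lying on the bench; bystander
- mug: blue mug on the bench, 90 mm tall; bystander
- transformer: loose gold and dark transformer, 70 x 72 x 55 mm, on the bench; bystander
- screw_jar: small glass jar with white cap, 52 mm across, 65 mm tall, on the bench; bystander
- spare_card: loose green circuit card, 100 x 70 mm, 10 mm high, on the bench; bystander

How it is judged:
On the way, in this order (a step that is already met when the one before it is completed fails the run):
1. the yellow breaker is fully in (value of joint breaker above 0.008 m), for 0.1 s.
2. the rocker is fully on (value of joint rocker above 0.28 rad), for 0.1 s.
3. the green start button is held down (value of joint start above 0.0043 m), for 0.4 s.
At the end, for the whole second after the job is handed in: breaker in by more than 8 of its 10 mm, rocker turned on by more than 0.28 of its 0.35 rad, and the green, red and white buttons all back up (within 1.5 mm) (value of joint breaker above 0.008 m and value of joint rocker above 0.28 rad and value of joint each of start, cutoff, reset_key below 0.0015 m); the robot touches nothing.
It fails at once if the rocker is switched on before the breaker is in (value of joint rocker above 0.2 rad and value of joint breaker below 0.007 m).
It fails at once if the green button is pressed before the rocker is on (value of joint start above 0.003 m and value of joint rocker below 0.26 rad).
It fails at once if the red cut-off is pressed (value of joint cutoff above 0.0025 m).
It fails at once if the white reset button is pressed (value of joint reset_key above 0.0025 m).
It fails at once if something lying about is lifted or shifted by more than 20 mm (distance of any of capacitor, connector, screwdriver, mug, transformer, screw_jar, spare_card from where it was at the start of the episode above 0.02 m).
It also fails if it takes over 42 s, if anything falls off the work surface, if the arm or the gripper's body presses on something with over 40 N, if the wrist force passes 120 N, or if a joint passes its speed limit or range.

## Robot

A 6-joint arm with a two-finger parallel gripper is mounted at the origin on the work surface. World frame = base frame: x ahead of the robot, y to its left, z up, the work surface at z = 0. Lengths are in m, angles in rad, forces in N, time in s.
With the tool pointing down it reaches from about 0.325 to 1 m from the base axis. Payload 5.1 kg.
Tool frame: the origin (TCP) lies at the very end of the fingers, on their centre line; the grasp point (between the pads) lies 19 mm behind it; z points along the fingers, y is the direction in which the jaws open and shut (so a half turn about z gives the same grasp; the last joint's range is limited). The gripper opens to 85 mm and grips with 20 to 120 N. Pads are 22 mm wide; open, the fingers measure 114 mm over their backs; the gripper's body (76 mm by 85 mm) begins 54 mm behind the grasp point. The pads swing forward as they close: fully open they stand 13 mm farther back than shut.
Start: joints at [-1.349, 0.124, 1.65, -0, 1.367, -0.083], TCP at [0.195, -0.62, 0.231] pointing down, gripper open.
Joint ranges: [-2.61, 2.61], [-1.02, 2.33], [0.03, 2.71], [-1.35, 4.49], [0.32, 2.68], [-2.91, 2.91]. Speed limits (rad/s): [2.57, 2.57, 3.14, 3.14, 3.14, 3.14].

## Interface

Orientations are given as a unit quaternion [w, x, y, z].
In Python, from plant import bot gives the robot as it stands. The module is installed in compiled form; this text tells all that it offers.
- The arm moves only by the tool servo_tool, never from a script. Its argument "deltas" is a list of rows, each an object of numbers: "dx", "dy", "dz": the shift along the tool's x, y, z in m; "turn": the turn about the tool's z in degrees; "claw": the finger opening in m, from 0 to 0.0854. In form: [{"dx": .., "dy": .., "dz": .., "turn": .., "claw": ..}, ...]. A call has 1 to 12 rows; each row shifts and turns the commanded pose from where the row before left it, along the tool's axes as they then stand; what a row does not reach is not made up. A row lasts 1/12 s, in which the tool goes at most 41.7 mm and 7.16 degrees, less where a joint would pass 70% of its speed; a pose out of reach is approached as far as the arm can. A call with a gripper value outside its range is refused whole. The fingers move at their own pace and stop on an object; "newtons" is the grip in N (left out, the last holds). Time passes only in rows, so rows that do not move let the fingers close. It gives the time, the measured TCP pose, the force and the opening at its end, in the units of the state.
- bot.read_state(): the state, without advancing time (a new reading comes with each control period).
- bot.get_image(name): name is "side" or "top"; returns the picture (480x640x3 uint8, red, green, blue); there is no depth.
- bot.calibration(name): a dict with "fx", "fy", "cx", "cy" (pixels), "cam_to_world" (4x4, takes a point from camera to world coordinates). Camera axes: x right, y up, looking along -z (the intrinsics and any distortion apply to the point x, -y, -z); pixel columns grow to the right and rows downward; lengths in m; the calibration is good to about 2 mm. A picture is of the moment at which its call begins. calibration takes no time and is no camera call.
- bot.close_job(): hands the job in, once; it reports no verdict.
The state is a dict: "t": time; "qpos": joint angles; "joint_vel": joint speeds; "effort": joint torques, N m; "tool_pos": TCP position; "tool_rot": TCP orientation; "contact_force": force on the tool from outside, world axes, zero at the start; "torque": the same for the moment, N m; "grip_width": opening from 0.0 (shut) to 1.0 (fully open).
Only numpy, scipy, OpenCV 4.12 (cv2) and the standard library are available. Lean on these libraries where they do the work, as an engineer would, in place of code of your own. Each camera call takes 0.05 s, during which the arm holds its last target. There are 200 camera calls.

## Working session

There is one attempt and no reset: what is moved stays moved. The work goes in short steps, Python scripts to look and compute and a tool call to move; the robot and the scene stay as the last step left them, time stands still between calls to the robot, and variables do not carry over. Pictures are saved under pics/ and viewed, about 8 in all and at most 12, crops included, and the job is handed in when it is done.

Besides the shell and the picture viewer there is one more tool, called after "Request:" as name(argument=value, ...), one argument or row to a line, values as JSON. servo_tool: Moves the arm, as the interface text tells. Its arguments: {"type":"object","properties":{"deltas":{"type":"array","items":{"type":"object","properties":{"dx":{"type":"number"},"dy":{"type":"number"},"dz":{"type":"number"},"turn":{"type":"number"},"claw":{"type":"number"}}}},"newtons":{"type":"number"}},"required":["deltas"]}

```bash
mkdir -p pics; python3 - <<'E'
from plant import bot
import cv2
for n in("side","top"):
    cv2.imwrite(f"pics/{n}0.png",bot.get_image(n)[:,:,::-1]); c=bot.calibration(n); print(n,c)
print(bot.read_state())
E
```

```text
side {'fx': 498.06000912901663, 'fy': 498.06000912901663, 'cx': 313.5838440616279, 'cy': 240.45917645208218, 'cam_to_world': array([[ 0.7918411 ,  0.33236239, -0.51236991, -0.28145048],
       [-0.61050639,  0.4082138 , -0.67870718, -1.00352836],
       [-0.01642027,  0.85023334,  0.52614983,  0.88412911],
       [ 0.        ,  0.        ,  0.        ,  1.        ]])}
top {'fx': 571.3588021192023, 'fy': 571.3588021192023, 'cx': 325.38942345107773, 'cy': 242.51523579009051, 'cam_to_world': array([[ 0.0178149 ,  0.98719631, -0.15851207,  0.20966031],
       [-0.99976665,  0.01952551,  0.00924075,  0.00958594],
       [ 0.01221746,  0.15831046,  0.9873138 ,  1.6502874 ],
       [ 0.        ,  0.        ,  0.        ,  1.        ]])}
{'t': 0.1, 'qpos': array([-1.34863734e+00,  1.24424320e-01,  1.65154663e+00, -1.08145962e-05,
        1.36750416e+00, -8.25869871e-02]), 'joint_vel': array([-0.00010638, -0.00054685, -0.00251301,  0.00010634, -0.00102072,
       -0.00032524]), 'effort': array([-1.06934766e-05, -4.24929786e+01, -3.66654038e+01, -7.48100274e-05,
        3.88704779e-03,  2.90175963e-07]), 'tool_pos': array([ 0.19488751, -0.61951218,  0.23018059]), 'tool_rot': array([-9.38565100e-04,  9.88413075e-01,  1.51785069e-01, -7.09130779e-05]), 'contact_force': array([ 0.11301892, -0.21290835, -0.00358062]), 'torque': array([-0.04797275,  0.00673849, -0.02188295]), 'grip_width': 1.002141349372822}
```

View pics/top0.png

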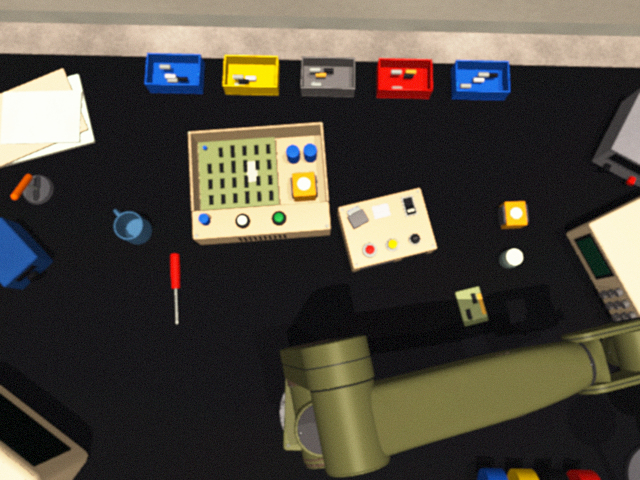

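View pics/side0.png

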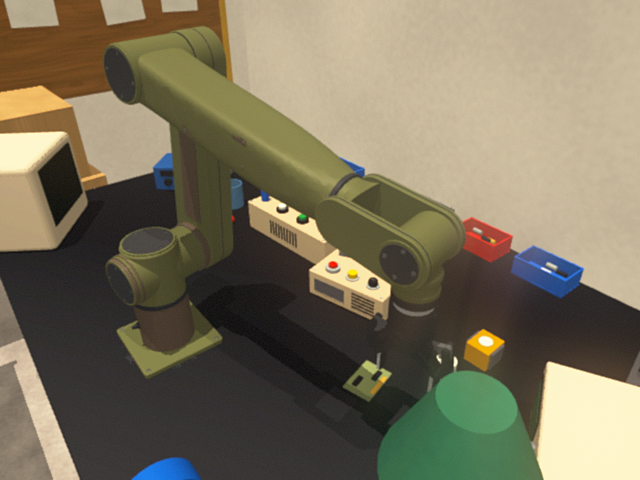

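Top view: yellow breaker (392,244), red (369,250), fuse cap (415,239), rocker (409,205), green (279,218), white (242,221), capacitor (204,219), connector (357,217). The side view shows red, yellow and green at (333,266), (353,274) and (303,217). The arm hides the rocker there.

```bash
cat > h.py <<'E'
import numpy as np, cv2
from plant import bot
def ray(n,uv):
    c=bot.calibration(n);T=c["cam_to_world"]
    d=T[:3,:3]@np.array([(uv[0]-c["cx"])/c["fx"],-(uv[1]-c["cy"])/c["fy"],-1.]);return T[:3,3],d
def onz(n,uv,z):
    o,d=ray(n,uv);return o+d*(z-o[2])/d[2]
def tri(a,b):
    (o1,d1),(o2,d2)=ray("top",a),ray("side",b)
    s=np.linalg.lstsq(np.c_[d1,-d2],o2-o1,rcond=None)[0]
    p,q=o1+s[0]*d1,o2+s[1]*d2;return (p+q)/2,np.linalg.norm(p-q)
def blob(im,lo,hi,box):
    x0,y0,x1,y1=box;h=cv2.cvtColor(im[y0:y1,x0:x1],cv2.COLOR_BGR2HSV)
    m=cv2.inRange(h,lo,hi);n,_,st,ce=cv2.connectedComponentsWithStats(m)
    i=1+np.argmax(st[1:,4]);return ce[i]+[x0,y0],st[i]
E
python3 - <<'E'
from h import *
t=cv2.imread("pics/top0.png");s=cv2.imread("pics/side0.png")
Y=((22,130,120),(34,255,255));G=((45,90,40),(85,255,255));R=((0,150,100),(6,255,255))
P={}
for k,c,bt,bs,z in(("yel",Y,(380,232,404,256),(340,262,366,285),.105),("red",R,(357,238,381,262),(322,256,344,275),.107),("green",G,(268,207,292,230),(290,205,315,228),.122)):
    a,sa=blob(t,*c,bt);b,sb=blob(s,*c,bs);p,e=tri(a,b)
    print(k,a,sa[2:],b,sb[2:],"onz",onz("top",a,z).round(4),"side",onz("side",b,z).round(4),"tri",p.round(4),round(e,4))
# supply top outline
h=cv2.cvtColor(t,cv2.COLOR_BGR2HSV);m=cv2.inRange(h,(5,20,130),(30,140,255));m[:, :334]=0;m[:,445:]=0;m[:180]=0;m[280:]=0
c=max(cv2.findContours(m,0,2)[0],key=cv2.contourArea);r=cv2.minAreaRect(c);print(r)
print(np.array([onz("top",q,.085) for q in cv2.boxPoints(r)]).round(4))
a=cv2.resize(t[180:280,330:450],None,fx=6,fy=6,interpolation=cv2.INTER_CUBIC)
cv2.imwrite("pics/c1.png",a)
E
```

```text
yel [392.09375 243.65625] [ 9  9 64] [352.10144928 273.34782609] [ 9 10 69] onz [ 0.4582 -0.1878  0.105 ] side [ 0.4551 -0.1964  0.105 ] tri [ 0.4602 -0.1893  0.0985] 0.0021
red [369.5        249.15384615] [ 8  8 52] [332.55813953 264.44186047] [ 8  6 43] onz [ 0.4414 -0.1257  0.107 ] side [ 0.4393 -0.1332  0.107 ] tri [ 0.4432 -0.1268  0.1016] 0.0022
green [278.26262626 217.1010101 ] [12 11 99] [302.08695652 216.76086957] [ 9  7 46] onz [0.5226 0.125  0.122 ] side [0.5193 0.1149 0.122 ] tri [0.525  0.1249 0.1155] 0.0023
((387.11767578125, 227.97061157226562), (65.484619140625, 87.55535125732422), 75.96376037597656)
[[ 0.5629 -0.035   0.085 ]
 [ 0.6292 -0.2741  0.085 ]
 [ 0.4486 -0.3167  0.085 ]
 [ 0.3848 -0.0814  0.085 ]]
```

View pics/c1.png

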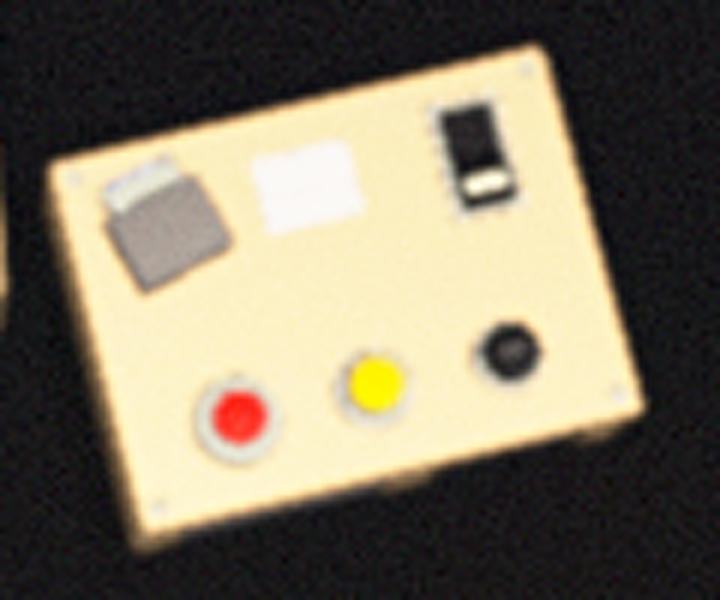

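Crop: the rocker spans about (440..515,100..208) in the crop, so its centre is near (409.6,205.7) in the full image. The white bar is at (411,210) on the near side. The connector is well clear. Next I'll work out the targets in the tool axes.

```bash
cat >> h.py <<'E'
from scipy.spatial.transform import Rotation as Ro
def need(p):
    s=bot.read_state();q=s["tool_rot"];R=Ro.from_quat(np.r_[q[1:],q[0]]).as_matrix()
    d=R.T@(np.array(p)-s["tool_pos"]);print("t",s["t"],"tcp",s["tool_pos"].round(4),"F",s["contact_force"].round(1),"delta mm",(d*1e3).round(1),"yaw",np.degrees(np.arctan2(R[1,0],R[0,0])).round(1),"tilt z",R[:,2].round(3),"grip",round(s["grip_width"],3))
E
python3 - <<'E'
from h import *
yel=onz("top",(392.1,243.7),.105);red=onz("top",(369.5,249.15),.107)
v=red-yel;yaw=np.arctan2(-v[0],v[1]);print("yaw",np.degrees(yaw))
X=np.array([np.cos(yaw),np.sin(yaw),0]);Y=np.array([-X[1],X[0],0])
t=cv2.imread("pics/top0.png")[195:217,399:420].astype(float).mean(2)
m=cv2.inRange(t,0,110).astype(np.uint8);m=cv2.morphologyEx(m,cv2.MORPH_CLOSE,np.ones((7,7)))
r=cv2.minAreaRect(cv2.findNonZero(m));c=np.array(r[0])+[399,195];print(r,c)
for uv in(c,(409.6,205.7)):
    p=onz("top",uv,.091);d=p-yel;print("pivot",p.round(4),"rel yel in supply",d@X,d@Y,"press@18",(p-.018*X).round(4))
need([yel[0],yel[1],.14])
E
```

```text
yaw 14.985393546951292
((10.295120239257812, 10.543904304504395), (22.00055694580078, 8.870064735412598), 77.90524291992188) [409.29512024 205.5439043 ]
pivot [ 0.5694 -0.2379  0.091 ] rel yel in supply 0.09459772361539372 -0.077127678849198 press@18 [ 0.552  -0.2426  0.091 ]
pivot [ 0.569  -0.2388  0.091 ] rel yel in supply 0.09396245864035575 -0.07783974550450277 press@18 [ 0.5516 -0.2434  0.091 ]
t 0.1 tcp [ 0.1949 -0.6195  0.2302] F [ 0.1 -0.2 -0. ] delta mm [ 380.6 -332.6   90.9] yaw 17.5 tilt z [-0.     0.002 -1.   ] grip 1.002
```

Request:
servo_tool(
  deltas=[
    {"dx": 0.029,"dy": -0.0255,"claw": 0},
    {"dx": 0.029,"dy": -0.0255,"claw": 0},
    {"dx": 0.029,"dy": -0.0255,"claw": 0},
    {"dx": 0.029,"dy": -0.0255,"claw": 0},
    {"dx": 0.029,"dy": -0.0255,"claw": 0},
    {"dx": 0.029,"dy": -0.0255,"claw": 0},
    {"dx": 0.029,"dy": -0.0255,"claw": 0},
    {"dx": 0.029,"dy": -0.0255,"claw": 0},
    {"dx": 0.029,"dy": -0.0255,"claw": 0},
    {"dx": 0.029,"dy": -0.0255,"claw": 0},
    {"dx": 0.029,"dy": -0.0255,"claw": 0},
    {"turn": 2.5,"claw": 0},
  ],
  newtons=20,
)

```text
invalid input at $.deltas[0]: expected keys dx, dy, dz, turn, claw
```

```bash
python3 -c "
from h import *
need([.4582,-.1878,.125])"
```

```text
t 0.1 tcp [ 0.1949 -0.6195  0.2302] F [ 0.1 -0.2 -0. ] delta mm [ 380.7 -332.6  105.9] yaw 17.5 tilt z [-0.     0.002 -1.   ] grip 1.002
```

All five keys are required in every row.

Request:
servo_tool(
  deltas=[
    {"dx": 0.029,"dy": -0.0255,"dz": 0,"turn": 0,"claw": 0},
    {"dx": 0.029,"dy": -0.0255,"dz": 0,"turn": 0,"claw": 0},
    {"dx": 0.029,"dy": -0.0255,"dz": 0,"turn": 0,"claw": 0},
    {"dx": 0.029,"dy": -0.0255,"dz": 0,"turn": 0,"claw": 0},
    {"dx": 0.029,"dy": -0.0255,"dz": 0,"turn": 0,"claw": 0},
    {"dx": 0.029,"dy": -0.0255,"dz": 0,"turn": 0,"claw": 0},
    {"dx": 0.029,"dy": -0.0255,"dz": 0,"turn": 0,"claw": 0},
    {"dx": 0.029,"dy": -0.0255,"dz": 0,"turn": 0,"claw": 0},
    {"dx": 0.029,"dy": -0.0255,"dz": 0,"turn": 0,"claw": 0},
    {"dx": 0.029,"dy": -0.0255,"dz": 0,"turn": 0,"claw": 0},
    {"dx": 0.029,"dy": -0.0255,"dz": 0,"turn": 0,"claw": 0},
    {"dx": 0,"dy": 0,"dz": 0,"turn": 2.5,"claw": 0},
  ],
  newtons=20,
)

```text
t: 1.1
tool_pos: [0.4173, -0.2516, 0.2309]
tool_rot: [-0.001, 0.991, 0.133, 0.001]
contact_force: [-0.8, 0.1, -1.0]
grip_width: -0.006
```

```bash
python3 -c "
from h import *
need([.4582,-.1878,.125])"
```

```text
t 1.1 tcp [ 0.4173 -0.2516  0.2309] F [-0.8  0.1 -1. ] delta mm [ 56.1 -50.6 106.1] yaw 15.3 tilt z [ 0.001  0.003 -1.   ] grip -0.006
```

Request:
servo_tool(
  deltas=[
    {"dx": 0.028,"dy": -0.025,"dz": 0.025,"turn": 0,"claw": 0},
    {"dx": 0.028,"dy": -0.025,"dz": 0.025,"turn": 0,"claw": 0},
    {"dx": 0,"dy": 0,"dz": 0.03,"turn": 0,"claw": 0},
    {"dx": 0,"dy": 0,"dz": 0.02,"turn": 0,"claw": 0},
    {"dx": 0,"dy": 0,"dz": 0,"turn": 0,"claw": 0},
    {"dx": 0,"dy": 0,"dz": 0,"turn": 0,"claw": 0},
  ],
)

```text
t: 1.6
tool_pos: [0.4522, -0.1981, 0.1338]
tool_rot: [-0.001, 0.991, 0.13, -0.001]
contact_force: [-0.2, 0.1, -0.5]
grip_width: 0.003
```

```bash
python3 -c "
from h import *
need([.4582,-.1878,.105])
t=bot.get_image('top')[:,:,::-1];s=bot.get_image('side')[:,:,::-1]
a=cv2.resize(t[170:290,325:455],(400,369));b=cv2.resize(s[190:310,285:415],(400,369),interpolation=2)
cv2.imwrite('pics/h1.png',np.hstack([a,b]))"
```

```text
t 1.6 tcp [ 0.4522 -0.1981  0.1338] F [-0.2  0.1 -0.5] delta mm [ 8.5 -8.3 28.8] yaw 15.0 tilt z [-0.003  0.002 -1.   ] grip 0.003
```

View pics/h1.png

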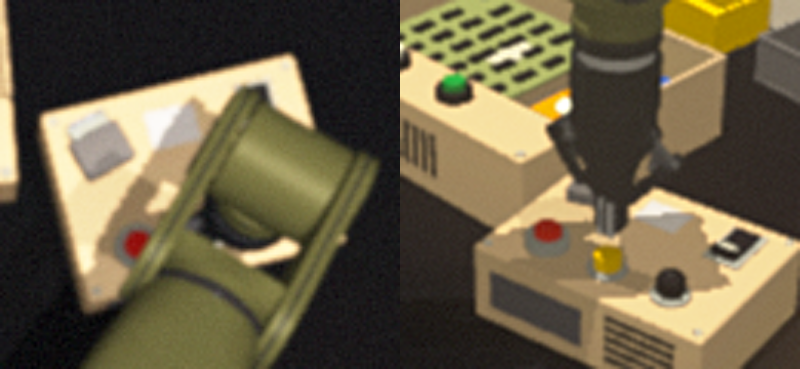

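The side crop shows the shut fingertips at about (606,232), just above the yellow button at (608,258). The rocker is visible at (737,243). I'll use the known TCP to check the camera bias.

```bash
python3 -c "
from h import *
def proj(n,p):
    c=bot.calibration(n);T=np.linalg.inv(c['cam_to_world']);q=T@np.r_[p,1];return np.array([c['cx']-c['fx']*q[0]/q[2],c['cy']+c['fy']*q[1]/q[2]])
f=lambda uv:((uv-[285,190])*400/130+[400,0]).round(1)
print('tip in crop',f(proj('side',[.4522,-.1981,.1338])),'yel top',f(proj('side',[.4582,-.1878,.105])),'pivot',f(proj('side',[.5692,-.2383,.091])), 'red', f(proj('side',[.4414,-.1257,.107])))
print(tri((409.4,205.6),(394.5,269)))
im=cv2.imread('pics/h1.png')
cv2.imwrite('pics/h2.png',cv2.resize(im[150:330,500:780],(800,514),interpolation=2))
"
```

```text
tip in crop [606.1 231.3] yel top [602.6 250.7] pivot [733.  243.7] red [542.8 224.5]
(array([ 0.5707196 , -0.23929897,  0.09107488]), np.float64(0.0035753336712177623))
```

View pics/h2.png

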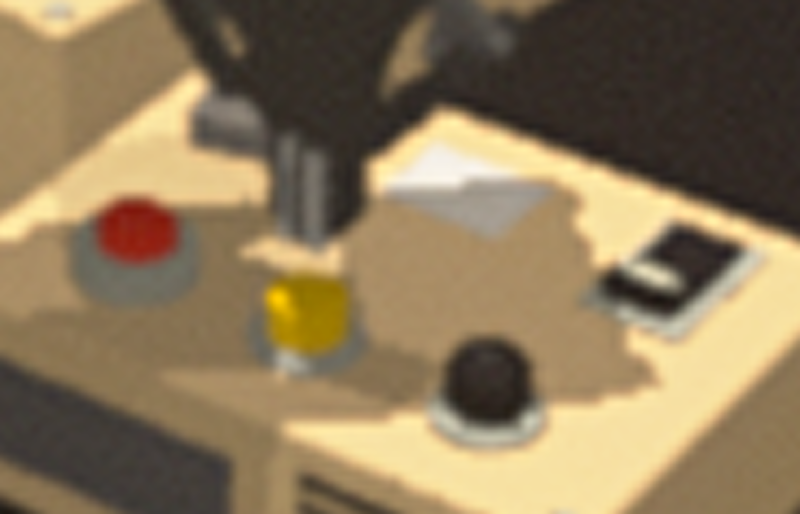

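The top-view breaker position agrees with the fingertip view: the side camera shows the same small bias on both. Pressing the breaker.

Request:
servo_tool(
  deltas=[
    {"dx": 0.0085,"dy": -0.0083,"dz": 0,"turn": 0,"claw": 0},
    {"dx": 0,"dy": 0,"dz": 0.012,"turn": 0,"claw": 0},
    {"dx": 0,"dy": 0,"dz": 0.01,"turn": 0,"claw": 0},
    {"dx": 0,"dy": 0,"dz": 0.005,"turn": 0,"claw": 0},
    {"dx": 0,"dy": 0,"dz": 0.003,"turn": 0,"claw": 0},
    {"dx": 0,"dy": 0,"dz": 0.003,"turn": 0,"claw": 0},
    {"dx": 0,"dy": 0,"dz": 0.003,"turn": 0,"claw": 0},
    {"dx": 0,"dy": 0,"dz": 0,"turn": 0,"claw": 0},
    {"dx": 0,"dy": 0,"dz": 0,"turn": 0,"claw": 0},
  ],
)

```text
t: 2.45
tool_pos: [0.4594, -0.1887, 0.099]
tool_rot: [0.0, 0.991, 0.13, 0.0]
contact_force: [0.1, 0.2, -0.0]
grip_width: -0.001
```

```bash
python3 -c "
from h import *
need([.4582,-.1878,.095])"
```

```text
t 2.45 tcp [ 0.4594 -0.1887  0.099 ] F [ 0.1  0.2 -0. ] delta mm [-0.9 -1.2  4. ] yaw 15.0 tilt z [ 0. -0. -1.] grip -0.001
```

Request:
servo_tool(
  deltas=[
    {"dx": 0,"dy": 0,"dz": 0.002,"turn": 0,"claw": 0},
    {"dx": 0,"dy": 0,"dz": 0.002,"turn": 0,"claw": 0},
  ],
)

```text
t: 2.62
tool_pos: [0.4597, -0.1889, 0.0957]
tool_rot: [0.0, 0.991, 0.13, 0.0]
contact_force: [-0.9, -1.4, 3.1]
grip_width: -0.001
```

Request:
servo_tool(
  deltas=[
    {"dx": 0,"dy": 0,"dz": 0.001,"turn": 0,"claw": 0},
    {"dx": 0,"dy": 0,"dz": 0,"turn": 0,"claw": 0},
  ],
)

```text
t: 2.78
tool_pos: [0.4597, -0.1889, 0.0949]
tool_rot: [0.0, 0.991, 0.13, 0.0]
contact_force: [-0.9, 0.7, 4.6]
grip_width: 0.001
```

Request:
servo_tool(
  deltas=[
    {"dx": 0,"dy": 0,"dz": 0.001,"turn": 0,"claw": 0},
    {"dx": 0,"dy": 0,"dz": 0,"turn": 0,"claw": 0},
  ],
)

```text
t: 2.95
tool_pos: [0.4598, -0.1889, 0.0948]
tool_rot: [0.0, 0.991, 0.13, 0.0]
contact_force: [-4.4, 1.7, 10.5]
grip_width: -0.001
```

The stop is at z = 0.0948 m (0.095 expected). I'll push slightly more, then lift and go over the rocker.

Request:
servo_tool(
  deltas=[
    {"dx": 0,"dy": 0,"dz": 0.001,"turn": 0,"claw": 0},
    {"dx": 0,"dy": 0,"dz": 0,"turn": 0,"claw": 0},
    {"dx": 0,"dy": 0,"dz": -0.02,"turn": 0,"claw": 0},
    {"dx": 0,"dy": 0,"dz": -0.025,"turn": 0,"claw": 0},
    {"dx": 0.025,"dy": 0.025,"dz": 0,"turn": 0,"claw": 0},
    {"dx": 0.025,"dy": 0.025,"dz": 0,"turn": 0,"claw": 0},
    {"dx": 0.025,"dy": 0.025,"dz": 0,"turn": 0,"claw": 0},
    {"dx": 0,"dy": 0,"dz": 0,"turn": 0,"claw": 0},
    {"dx": 0,"dy": 0,"dz": 0,"turn": 0,"claw": 0},
    {"dx": 0,"dy": 0,"dz": 0,"turn": 0,"claw": 0},
  ],
)

```text
t: 3.78
tool_pos: [0.5504, -0.2412, 0.1361]
tool_rot: [-0.001, 0.991, 0.13, -0.001]
contact_force: [0.7, 0.6, -0.0]
grip_width: -0.001
```

```bash
python3 -c "
from h import *
need([.5519,-.2430,.099])
s=bot.get_image('side')[:,:,::-1]
cv2.imwrite('pics/h3.png',cv2.resize(s[210:310,310:430],(720,600),interpolation=2))"
```

```text
t 3.7833 tcp [ 0.5504 -0.2412  0.1361] F [ 0.7  0.6 -0. ] delta mm [ 1.1  2.2 37.1] yaw 15.0 tilt z [-0.002  0.001 -1.   ] grip -0.001
```

View pics/h3.png

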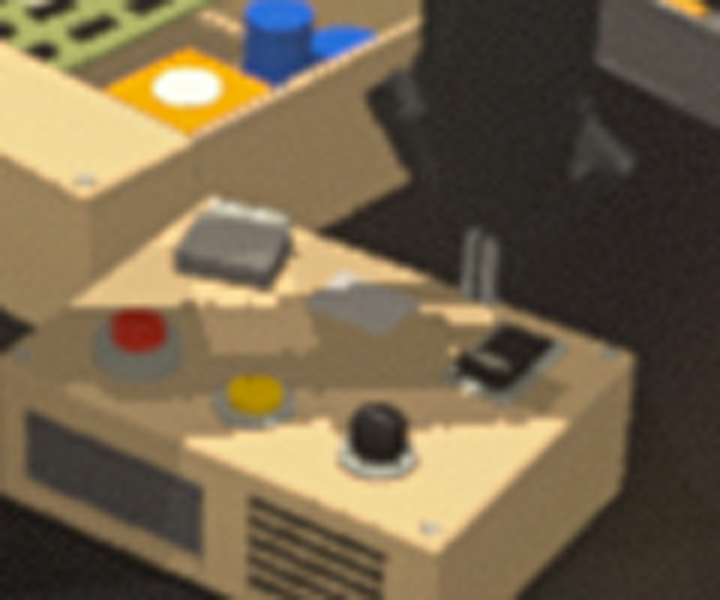

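The breaker (255,393) is now flush low, and the tip (482,290) sits above the rocker's white-barred half (490,360). Pressing the rocker.

Request:
servo_tool(
  deltas=[
    {"dx": 0.001,"dy": 0.002,"dz": 0.015,"turn": 0,"claw": 0},
    {"dx": 0,"dy": 0,"dz": 0.015,"turn": 0,"claw": 0},
    {"dx": 0,"dy": 0,"dz": 0.006,"turn": 0,"claw": 0},
    {"dx": 0,"dy": 0,"dz": 0.002,"turn": 0,"claw": 0},
    {"dx": 0,"dy": 0,"dz": 0.002,"turn": 0,"claw": 0},
    {"dx": 0,"dy": 0,"dz": 0.002,"turn": 0,"claw": 0},
    {"dx": 0,"dy": 0,"dz": 0.001,"turn": 0,"claw": 0},
    {"dx": 0,"dy": 0,"dz": 0,"turn": 0,"claw": 0},
  ],
)

```text
t: 4.5
tool_pos: [0.5528, -0.2435, 0.0948]
tool_rot: [0.0, 0.991, 0.13, 0.0]
contact_force: [-1.2, 0.4, 2.8]
grip_width: -0.0
```

Request:
servo_tool(
  deltas=[
    {"dx": 0,"dy": 0,"dz": 0.001,"turn": 0,"claw": 0},
    {"dx": 0,"dy": 0,"dz": 0,"turn": 0,"claw": 0},
  ],
)

```text
t: 4.67
tool_pos: [0.5528, -0.2435, 0.0934]
tool_rot: [0.0, 0.991, 0.13, 0.0]
contact_force: [-1.5, 0.4, 2.0]
grip_width: 0.002
```

Request:
servo_tool(
  deltas=[
    {"dx": 0,"dy": 0,"dz": 0.001,"turn": 0,"claw": 0},
    {"dx": 0,"dy": 0,"dz": 0,"turn": 0,"claw": 0},
  ],
)

```text
t: 4.83
tool_pos: [0.5528, -0.2435, 0.0921]
tool_rot: [0.0, 0.991, 0.13, 0.0]
contact_force: [-1.4, -0.8, 1.2]
grip_width: 0.004
```

Request:
servo_tool(
  deltas=[
    {"dx": 0,"dy": 0,"dz": 0.001,"turn": 0,"claw": 0},
    {"dx": 0,"dy": 0,"dz": 0,"turn": 0,"claw": 0},
  ],
)

```text
t: 5.0
tool_pos: [0.5527, -0.2435, 0.0911]
tool_rot: [0.0, 0.991, 0.13, 0.0]
contact_force: [-1.1, -1.3, 2.7]
grip_width: -0.001
```

Request:
servo_tool(
  deltas=[
    {"dx": 0,"dy": 0,"dz": 0.001,"turn": 0,"claw": 0},
    {"dx": 0,"dy": 0,"dz": 0,"turn": 0,"claw": 0},
    {"dx": 0,"dy": 0,"dz": 0,"turn": 0,"claw": 0},
  ],
)

```text
t: 5.25
tool_pos: [0.5528, -0.2436, 0.091]
tool_rot: [0.0, 0.991, 0.13, 0.0]
contact_force: [-2.8, -0.8, 5.4]
grip_width: -0.001
```

Request:
servo_tool(
  deltas=[
    {"dx": 0,"dy": 0,"dz": 0.001,"turn": 0,"claw": 0},
    {"dx": 0,"dy": 0,"dz": 0,"turn": 0,"claw": 0},
    {"dx": 0,"dy": 0,"dz": 0,"turn": 0,"claw": 0},
  ],
)

```text
t: 5.5
tool_pos: [0.5528, -0.2436, 0.0909]
tool_rot: [0.0, 0.991, 0.13, -0.0]
contact_force: [-6.1, 1.9, 10.2]
grip_width: -0.001
```

The stop is at z = 0.091 m, level with the pivot, so the rocker is on. Lifting and moving towards the green button.

Request:
servo_tool(
  deltas=[
    {"dx": 0,"dy": 0,"dz": -0.035,"turn": 0,"claw": 0},
    {"dx": 0,"dy": 0,"dz": -0.04,"turn": 0,"claw": 0},
    {"dx": 0.0055,"dy": -0.033,"dz": 0,"turn": 0,"claw": 0},
    {"dx": 0.0055,"dy": -0.033,"dz": 0,"turn": 0,"claw": 0},
    {"dx": 0.0055,"dy": -0.033,"dz": 0,"turn": 0,"claw": 0},
    {"dx": 0.0055,"dy": -0.033,"dz": 0,"turn": 0,"claw": 0},
    {"dx": 0.0055,"dy": -0.033,"dz": 0,"turn": 0,"claw": 0},
    {"dx": 0.0055,"dy": -0.033,"dz": 0,"turn": 0,"claw": 0},
    {"dx": 0.0055,"dy": -0.033,"dz": 0,"turn": 0,"claw": 0},
    {"dx": 0.0055,"dy": -0.033,"dz": 0,"turn": 0,"claw": 0},
    {"dx": 0.0055,"dy": -0.033,"dz": 0,"turn": 0,"claw": 0},
    {"dx": 0.0055,"dy": -0.033,"dz": 0,"turn": 0,"claw": 0},
  ],
)

```text
t: 6.5
tool_pos: [0.52, 0.0916, 0.1637]
tool_rot: [-0.0, 0.991, 0.13, 0.0]
contact_force: [1.5, -0.1, 0.7]
grip_width: 0.001
```

Request:
servo_tool(
  deltas=[
    {"dx": 0.0055,"dy": -0.02,"dz": 0,"turn": 0,"claw": 0},
    {"dx": 0,"dy": 0,"dz": 0,"turn": 0,"claw": 0},
    {"dx": 0,"dy": 0,"dz": 0,"turn": 0,"claw": 0},
    {"dx": 0,"dy": 0,"dz": 0,"turn": 0,"claw": 0},
  ],
)

```text
t: 6.83
tool_pos: [0.5206, 0.1102, 0.1637]
tool_rot: [0.0, 0.991, 0.13, -0.0]
contact_force: [0.3, 0.0, 0.5]
grip_width: 0.0
```

```bash
python3 -c "
from h import *
need([.5226,.125,.122])
s=bot.get_image('side')[:,:,::-1]
a=cv2.resize(s[150:250,240:360],(400,333),interpolation=2);b=cv2.resize(s[215:315,310:430],(400,333),interpolation=2)
cv2.imwrite('pics/h4.png',np.hstack([a,b]))"
```

```text
t 6.8333 tcp [0.5206 0.1102 0.1637] F [0.3 0.  0.5] delta mm [  5.8 -13.8  41.7] yaw 15.0 tilt z [-0. -0. -1.] grip 0.0
```

View pics/h4.png

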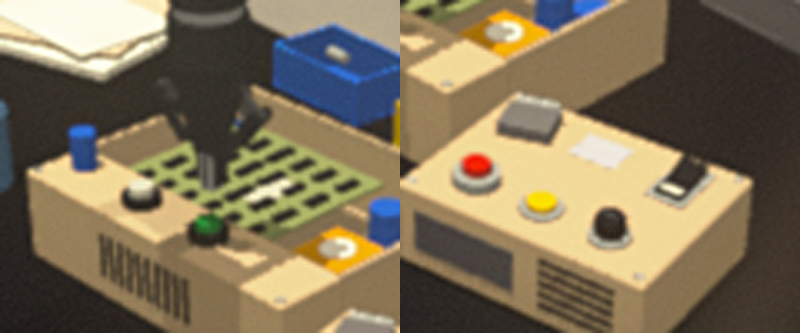

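The rocker has flipped (its far half is raised) and the breaker is in. The green button (208,222) is just below the tip (207,183), and the white button is well clear. Pressing green.

Request:
servo_tool(
  deltas=[
    {"dx": 0.006,"dy": -0.014,"dz": 0,"turn": 0,"claw": 0},
    {"dx": 0,"dy": 0,"dz": 0.015,"turn": 0,"claw": 0},
    {"dx": 0,"dy": 0,"dz": 0.015,"turn": 0,"claw": 0},
    {"dx": 0,"dy": 0,"dz": 0.008,"turn": 0,"claw": 0},
    {"dx": 0,"dy": 0,"dz": 0.004,"turn": 0,"claw": 0},
    {"dx": 0,"dy": 0,"dz": 0.002,"turn": 0,"claw": 0},
    {"dx": 0,"dy": 0,"dz": 0.002,"turn": 0,"claw": 0},
    {"dx": 0,"dy": 0,"dz": 0.001,"turn": 0,"claw": 0},
    {"dx": 0,"dy": 0,"dz": 0,"turn": 0,"claw": 0},
  ],
)

```text
t: 7.63
tool_pos: [0.5234, 0.1252, 0.118]
tool_rot: [0.0, 0.991, 0.13, 0.001]
contact_force: [-0.4, -2.9, 3.3]
grip_width: -0.005
```

Request:
servo_tool(
  deltas=[
    {"dx": 0,"dy": 0,"dz": 0.001,"turn": 0,"claw": 0},
    {"dx": 0,"dy": 0,"dz": 0.001,"turn": 0,"claw": 0},
    {"dx": 0,"dy": 0,"dz": 0,"turn": 0,"claw": 0},
  ],
)

```text
t: 7.88
tool_pos: [0.5236, 0.1254, 0.116]
tool_rot: [0.0, 0.991, 0.13, 0.001]
contact_force: [-0.5, -2.4, 4.1]
grip_width: 0.003
```

One more millimetre onto the stop, hold for about 0.9 s, then lift clear.

Request:
servo_tool(
  deltas=[
    {"dx": 0,"dy": 0,"dz": 0.001,"turn": 0,"claw": 0},
    {"dx": 0,"dy": 0,"dz": 0.0005,"turn": 0,"claw": 0},
    {"dx": 0,"dy": 0,"dz": 0,"turn": 0,"claw": 0},
    {"dx": 0,"dy": 0,"dz": 0,"turn": 0,"claw": 0},
    {"dx": 0,"dy": 0,"dz": 0,"turn": 0,"claw": 0},
    {"dx": 0,"dy": 0,"dz": 0,"turn": 0,"claw": 0},
    {"dx": 0,"dy": 0,"dz": 0,"turn": 0,"claw": 0},
    {"dx": 0,"dy": 0,"dz": 0,"turn": 0,"claw": 0},
    {"dx": 0,"dy": 0,"dz": 0,"turn": 0,"claw": 0},
    {"dx": 0,"dy": 0,"dz": 0,"turn": 0,"claw": 0},
  ],
)

```text
t: 8.72
tool_pos: [0.5236, 0.1254, 0.1159]
tool_rot: [0.0, 0.991, 0.13, 0.001]
contact_force: [-5.0, -3.4, 11.7]
grip_width: -0.003
```

Request:
servo_tool(
  deltas=[
    {"dx": 0,"dy": 0,"dz": -0.02,"turn": 0,"claw": 0},
    {"dx": 0,"dy": 0,"dz": -0.03,"turn": 0,"claw": 0},
    {"dx": 0,"dy": 0,"dz": -0.03,"turn": 0,"claw": 0},
    {"dx": 0,"dy": 0,"dz": 0,"turn": 0,"claw": 0},
    {"dx": 0,"dy": 0,"dz": 0,"turn": 0,"claw": 0},
    {"dx": 0,"dy": 0,"dz": 0,"turn": 0,"claw": 0},
  ],
)

```text
t: 9.22
tool_pos: [0.5225, 0.1258, 0.1928]
tool_rot: [-0.0, 0.991, 0.13, -0.0]
contact_force: [-0.2, -0.2, -0.8]
grip_width: -0.002
```

```bash
python3 -c "
from h import *
need([.5226,.125,.2])
s=bot.get_image('side')[:,:,::-1]
a=cv2.resize(s[150:250,240:360],(400,333),interpolation=2);b=cv2.resize(s[215:315,310:430],(400,333),interpolation=2)
cv2.imwrite('pics/h5.png',np.hstack([a,b]))"
```

```text
t 9.2167 tcp [0.5225 0.1258 0.1928] F [-0.2 -0.2 -0.8] delta mm [-0.1  0.8 -7.2] yaw 15.0 tilt z [-0.001  0.    -1.   ] grip -0.002
```

View pics/h5.png

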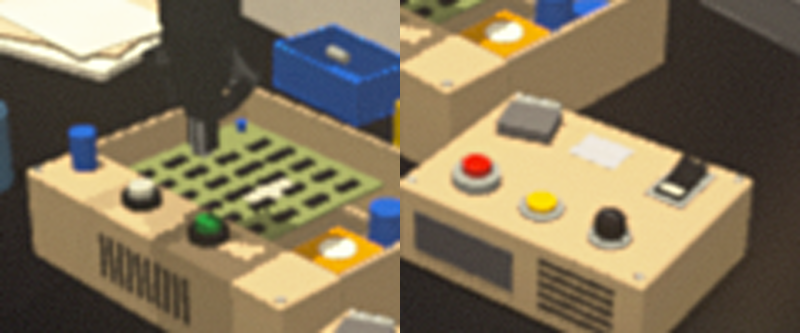

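The green button (208,222) is back up, and red and white are up. The breaker is in, the rocker is on, nothing has shifted and the arm is clear. Handing in.

```bash
python3 -c "
from plant import bot
print(bot.close_job())"
```

```text
the job is handed in; nothing more can be done
None
```

The power-up sequence is finished and the job is handed in, at about 9 s of the 42 s allowed. The hand-in gave no verdict.

- **Breaker:** pushed in until it stopped, with the fingertips at z = 0.0948 m (0.095 expected).
- **Rocker:** white-barred half pressed down until it stopped at z = 0.091 m, level with the pivot.
- **Green button:** pressed to its stop at z = 0.116 m, which is 6 mm of travel. It was held for about 0.9 s with about 12 N on it at the end, then released.

The last picture shows the breaker in and the rocker flipped, with the green, red and white buttons up. In that view the loose things on the supply and the ledge had not moved and the arm was clear, about 70 mm above the green button. Wrist force readings stayed below about 14 N.

One check disagreed: the side camera put the buttons 8–10 mm away from where the top camera did. The fingertip view showed that to be mostly side-camera bias, so I used the top-camera positions, and the measured stops matched them. I did not look again at the things lying on the bench, but the arm passed well above them.

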